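# Push a failed module through the flap of the reject box

### The arm

A 6-joint arm with a two-finger parallel gripper is mounted at the origin on the work surface. World frame = base frame: x ahead of the robot, y to its left, z up, the work surface at z = 0. Lengths are in mm, angles in rad, forces in N, time in s.
With the tool pointing down it reaches from about 400 to 925 mm from the base axis. Payload 12.5 kg.
Tool frame: the origin (TCP) lies at the very end of the fingers, on their centre line; the grasp point (between the pads) lies grip_depth behind it (grip_depth is the distance from the TCP to the grasp point, in mm); z points along the fingers, y is the line along which they close (so a half turn about z gives the same grasp; the last joint's range is limited). The gripper opens to 95 mm and grips with 3 to 60 N. Pads are 20 mm wide; open, the fingers measure 119 mm over their backs; the gripper's body (75 mm by 180 mm) begins 59 mm behind the grasp point.
Start: joints at [-1.297, 0.491, 1.559, -0, 1.092, -0.106], TCP at [231.734, -580.474, 177.761] pointing down, gripper open.
Joint ranges: [-3.1, 3.1], [-0.84, 2.19], [0.05, 2.79], [-1.13, 4.28], [0.06, 2.93], [-2.69, 2.69]. Speed limits (rad/s): [2.22, 2.22, 2.79, 3.14, 3.14, 3.14].

### API

Orientations are given as [roll, pitch, yaw] about the fixed x, y, z axes, in that order (R = Rz(yaw) Ry(pitch) Rx(roll)).
In Python, from cell import state, read_camera, job_done, grip_depth gives the robot as it stands.
- The arm moves only by the tool drive_tool, never from a script. Its argument "targets" is a list of rows, each an object with "jaw": the opening, from 0 (shut) to 1 (fully open); "travel": the shift along the tool's x, y, z in m, a list of three; "twist": the turn about the tool's z in rad. In form: [{"jaw": jaw, "travel": [tx, ty, tz], "twist": twist}, ...]. A call has 1 to 8 rows; each row is the pose to reach, as a shift and turn from the pose commanded when the call began, along the tool's axes at that moment; what a row does not reach only later rows make up. A row lasts 1/12 s, in which the tool goes at most 41.7 mm and 7.16 degrees, less where a joint would pass 70% of its speed; a pose out of reach is approached as far as the arm can. A call with a gripper value outside its range is refused whole. The fingers move at their own pace and stop on an object; the grip force is fixed at half the most. Time passes only in rows, so rows that repeat a pose let the fingers close. It gives the time, the measured TCP pose, the force, the opening and the grip force at its end, in the units of the state.
- state(): the state, without advancing time (a new reading comes with each control period).
- read_camera(name): name is "scene" or "side" or "wrist"; returns a dict with "frame" (400x640x3 uint8, red, green, blue), "fx", "fy", "cx", "cy" (pixels), "R" (3x3) and "t" (3): a world point X has camera coordinates R X + t. Camera axes: x right, y down, z forward; pixel columns grow to the right and rows downward; lengths in mm; the calibration is good to about 2 mm. A picture is of the moment at which its call begins. There is no depth.
- job_done(): hands the job in; it is judged then, once.
The state is a dict: "t": time; "joints": joint angles; "qvel": joint speeds; "tau": joint torques, N m; "eef_pos": TCP position; "tcp_rot": TCP orientation; "ft_force": force on the tool from outside, world axes, zero at the start; "moment": the same for the moment, N m; "opening": opening from 0.0 (shut) to 1.0 (fully open); "grip_force": force on a finger pad.
Only numpy, scipy, OpenCV 4.12 (cv2) and the standard library are available. Lean on these libraries where they do the work, as an engineer would, in place of code of your own. Each camera call takes 0.05 s, during which the arm holds its last target. There are 200 camera calls.

### The job

The power module on the infeed tray of the clear reject box has failed inspection. With the fingertips, push it along the tray and in through the gravity flap, far enough that it drops down the chute inside, then draw the fingers back out so that the flap swings fully shut. Only slide it, do not pick it up, and leave the other things on the bench where they are.

Things in the scene. Friction and masses are not known exactly. Their poses are not given: they have to be found in the camera images.
- reject_box: Locked box of clear sheet with aluminium edges, fixed to the bench, an open infeed tray in front of it. Origin on the bench under the middle of the flap line; own +x points level into the box (the way to push), y across, z up. Box 130 mm wide, from x = -8 to +290 mm; flat lid, its top 178 mm above the bench. Inside floor 6 mm above the bench.
- tray_end (a point): Middle of the tray's open end, on the plate. The tray is a level aluminium plate 100 mm above the bench, 200 mm long from here to the flap line, with side guides standing 12 mm above the plate, 112 mm apart. Smooth metal: the module slides on it at 1 to 2 N.
- inlet (a point): Middle of the flap line, on the plate (axes as the box). The inlet, 8 mm deep on the outer side of here, is 112 mm wide and 66 mm high between jambs and a header (lid top 78 mm above the plate); the flap hangs just behind. Fingers pointing straight down cannot pass under the header; fingers leaning about 35 degrees, tips forward, can.
- sill_edge (a point): Inner edge of the plate, which runs on level 42 mm past the flap line as a sill; from here a chute drops at 50 degrees to the box floor. The module tips over once its middle is just past this edge, so its rear end must be pushed past the flap line: 3 to 8 mm mostly does, 15 mm is sure.
- flap (a joint): Aluminium flap in the inlet, hinged along its top edge 66 mm above the plate, 106 mm wide, hanging to 4 mm above the plate. In rad: 0 hanging shut, up to 1.35 with its lower edge swung into the box; it cannot swing outwards. 40 g, no spring or latch: opens at under 1 N, falls shut by its weight within a second when nothing holds it. A module passing under raises it to about 0.85.
- flap_hem (a point): Middle of the flap's rolled lower hem (hem 6 mm thick), 59 mm from the hinge line; it lies 7 mm above the tray plate, 4 mm inside the flap line, when the flap is shut.
- module: The failed power module, lying on the infeed tray: green circuit board with a finned dark metal heat sink on it, 80 mm long (own x) by 60 mm wide (own y) by 24 mm high, about 180 g. Origin at the centre of its underside, z up. It lies roughly lengthways along the tray (within about 13 degrees), some way short of the flap.
- passed_tray: Low open grey tray 150 x 110 x 25 mm on the bench; to be left alone. Origin at the centre of its underside.
- passed_module: A good module of the same kind and size, lying in the grey tray; to be left alone. Origin at the centre of its underside.
- screwdriver: Screwdriver 170 mm long lying on the bench; to be left alone.
- cleaner: White plastic bottle 48 mm across and 100 mm high standing on the bench; to be left alone. Origin at the centre of its underside.
Things that resemble listed ones, but are neither listed nor needed, are in the scene too. What is shaped like the module but brown, pink or purple is not meant.

How it is judged (in metres and radians):
On the way, in this order (a step that is already met when the one before it is completed fails the run):
1. the module is under the pushed-open flap (value of joint flap above 0.5 rad and x of module in the frame of reject_box between -0.035 and 0.085 m and z of module in the frame of reject_box above 0.085 m), for 0.1 s.
2. the module has dropped down the chute into the box (x of module in the frame of reject_box between 0.08 and 0.285 m and y of module in the frame of reject_box between -0.06 and 0.06 m and z of module in the frame of reject_box below 0.07 m), for 0.1 s.
At the end, for the whole second after the job is handed in: the module rests inside the box, off the sill (its centre at least 80 mm past the flap line and its origin less than 70 mm above the bench), the flap hangs shut (below 0.06 rad), and the other things are within 20 mm of where they were (all of step 2 and value of joint flap below 0.06 rad and linear speed of module below 0.02 m/s and distance of each of passed_tray, passed_module, screwdriver, cleaner from where it was at the start of the episode below 0.02 m); the robot touches nothing.
It fails at once if the module is lifted off the tray (20 mm or more) (z of module in the frame of reject_box above 0.12 m).
It fails at once if the module is knocked off the infeed tray onto the bench (z of module in the frame of reject_box below 0.075 m and (x of module in the frame of reject_box below 0 m or y of module in the frame of reject_box above 0.07 m or y of module in the frame of reject_box below -0.07 m)).
It fails at once if another thing on the bench is disturbed (moved 20 mm or more) (distance of any of passed_tray, passed_module, screwdriver, cleaner from where it was at the start of the episode above 0.02 m).
It also fails if it takes over 37 s, if anything falls off the work surface, if the arm or the gripper's body presses on something with over 40 N, if the wrist force passes 120 N, or if a joint passes its speed limit or range.

## Working session

There is one attempt and no reset: what is moved stays moved. The work goes in short steps, Python scripts to look and compute and a tool call to move; the robot and the scene stay as the last step left them, time stands still between calls to the robot, and variables do not carry over. Pictures are saved under pics/ and viewed, at most 10 in all, crops included, and the job is handed in when it is done.

Besides the shell and the picture viewer there is one more tool, called after "Emit:" as name([rows], argument=value, ...), one row to a line, values as JSON. drive_tool: Moves the arm, as the interface text tells. Its arguments: {"type":"object","properties":{"targets":{"type":"array"}},"required":["targets"]}

```bash
mkdir -p pics; ls; python3 - <<'E'
from cell import *
import cv2,pickle,numpy as np
d={}
for n in("scene","side"):
    c=read_camera(n);d[n]=c;cv2.imwrite(f"pics/{n}0.png",c["frame"][:,:,::-1])
    print(n,c["fx"],c["cx"],c["cy"],np.round(-c["R"].T@c["t"]),np.round(c["R"],2).tolist())
pickle.dump(d,open("cams.pkl","wb"))
s=state();print(s["t"],s["eef_pos"],s["tcp_rot"],s["opening"],grip_depth)
E
```

```text
pics
scene 417.1137944841551 311.4440658710057 199.83716338711898 [1108. -112.  811.] [[0.42, 0.91, -0.01], [0.68, -0.33, -0.65], [-0.6, 0.26, -0.76]]
side 508.0478522362552 323.1622152936325 196.17566287902463 [  22.  872. 1087.] [[-0.8, -0.6, -0.01], [-0.43, 0.58, -0.69], [0.42, -0.55, -0.72]]
0.1 [ 231.66931768 -580.21252689  177.24903772] [-3.14063870e+00 -7.98552094e-05  3.79852368e-01] 0.9978452182665689 18.8
```

View pics/scene0.png

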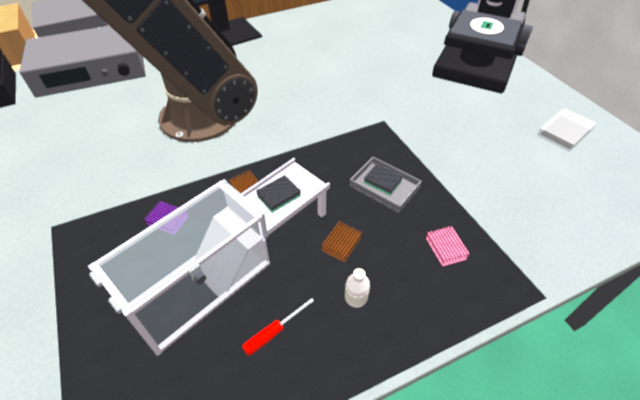

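View pics/side0.png

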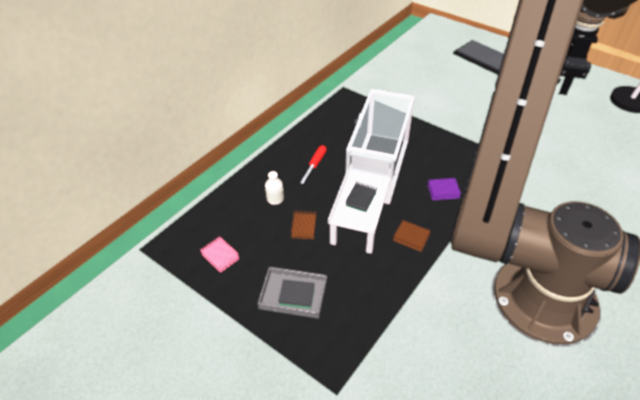

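The failed module is the dark one on the infeed tray: scene (279,192), side (361,196). The other dark one, scene (384,177), lies in the grey tray. The brown, pink and purple ones are decoys. I'll confirm in an enlarged crop.

```bash
python3 - <<'E'
import cv2
a=cv2.imread("pics/scene0.png")[145:345,80:340];cv2.imwrite("pics/c1.png",cv2.resize(a,None,fx=3,fy=3,interpolation=cv2.INTER_CUBIC))
a=cv2.imread("pics/side0.png")[85:255,310:430];cv2.imwrite("pics/c2.png",cv2.resize(a,None,fx=3.5,fy=3.5,interpolation=cv2.INTER_CUBIC))
E
```

```text
(no output)
```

View pics/c1.png

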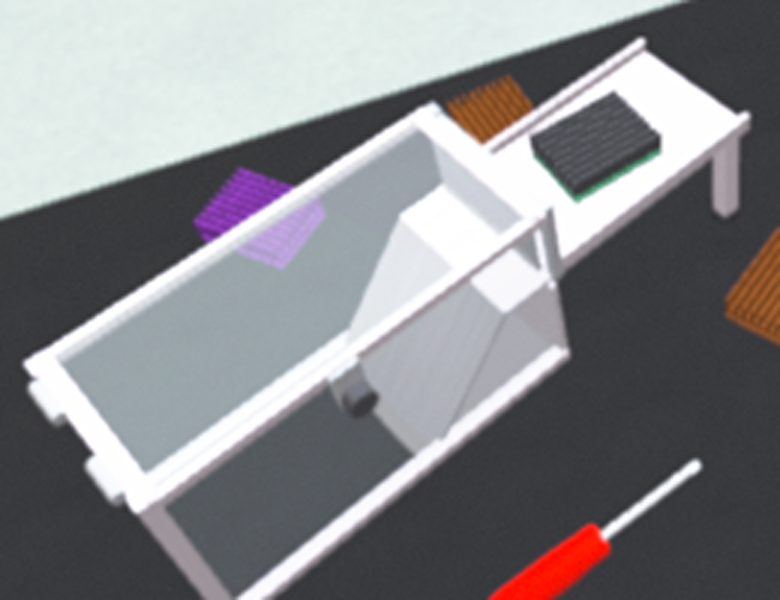

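View pics/c2.png

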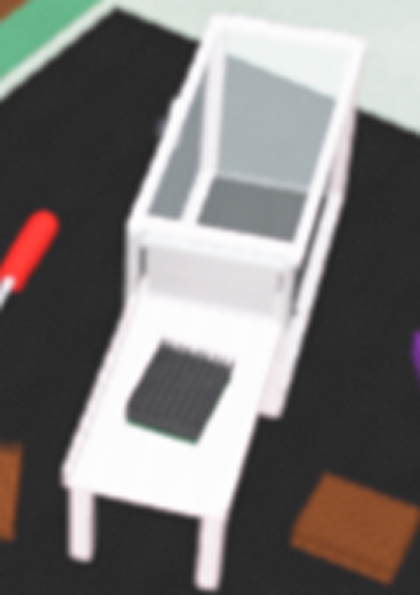

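The crop confirms a finned dark sink on a green board on the tray, with top corners at c1 (532,138), (612,93), (660,140) and (577,188). Next I fit the box pose and the module.

```bash
cat > h.py <<'E'
import numpy as np,pickle
from scipy.optimize import least_squares
C=pickle.load(open("cams.pkl","rb"))
def proj(c,X):
    p=np.asarray(X)@c["R"].T+c["t"];return np.c_[c["fx"]*p[:,0]/p[:,2]+c["cx"],c["fy"]*p[:,1]/p[:,2]+c["cy"]]
def onplane(c,uv,z):
    uv=np.atleast_2d(uv);d=np.c_[(uv[:,0]-c["cx"])/c["fx"],(uv[:,1]-c["cy"])/c["fy"],np.ones(len(uv))]@c["R"]
    o=-c["R"].T@c["t"];return o+d*((z-o[2])/d[:,2])[:,None]
def w(p,P):
    P=np.asarray(P,float);a=p[2];return P@np.array([[np.cos(a),np.sin(a),0],[-np.sin(a),np.cos(a),0],[0,0,1]])+[p[0],p[1],0]
def tobox(p,X): 
    a=p[2];return (X-[p[0],p[1],0])@np.array([[np.cos(a),-np.sin(a),0],[np.sin(a),np.cos(a),0],[0,0,1]])
c1=lambda l:np.array(l)/3+[80,145]
c2=lambda l:np.array(l)/3.5+[310,85]
E
python3 - <<'E'
from h import *
A=[[-8,65,178],[-8,-65,178],[290,65,178],[290,-65,178],[-200,58,112],[-200,-58,112],[-8,65,0]]
a=c1([[548,212],[432,105],[140,510],[28,365],[747,115],[642,40],[568,352]])
B=[[-8,65,178],[-8,-65,178],[290,65,178],[290,-65,178],[-200,58,106],[-200,-58,106]]
b=c2([[133,222],[300,250],[213,18],[365,42],[65,478],[218,512]])
f=lambda p:np.r_[(proj(C["scene"],w(p,A))-a).ravel(),(proj(C["side"],w(p,B))-b).ravel()]
best=min((least_squares(f,[500,0,y],loss="soft_l1") for y in np.arange(-3,3,.7)),key=lambda r:r.cost)
p=best.x;print(p,np.round(f(p).reshape(-1,2),1).tolist());np.save("box.npy",p)
for n,uv in(("scene",c1([[532,138],[612,93],[660,140],[577,188]])),("side",c2([[168,340],[235,362],[197,430],[127,407]]))):
    q=tobox(p,onplane(C[n],uv,124));print(n,np.round(q[:,:2],1).tolist(),q.mean(0))
for n,x in (("inlet",[0,0,100]),("tray_end",[-200,0,100])):print(n,w(p,[x]))
E
```

```text
[541.54367628 -19.34983818  -7.50276624] [[1.2, -2.5], [-0.5, -0.6], [-1.7, -0.2], [-0.7, -0.2], [-0.5, -0.4], [-0.2, 0.2], [2.5, -0.0], [-1.9, 2.2], [-2.2, 3.4], [0.3, -0.8], [-1.3, -0.7], [-0.2, -1.4], [0.5, -1.1]]
scene [[-63.7, -30.6], [-136.4, -22.4], [-128.6, 38.5], [-55.2, 29.3]] [-95.96592791   3.71526742 124.        ]
side [[-62.7, 15.6], [-71.2, -38.8], [-147.3, -27.5], [-139.6, 27.5]] [-105.19549352   -5.78775457  124.        ]
inlet [[541.54367628 -19.34983818 100.        ]]
tray_end [[472.73582313 168.44121418 100.        ]]
```

Emit:
drive_tool([
  {"jaw": 1,"travel": [0,0.04,-0.02],"twist": 0},
  {"jaw": 1,"travel": [0,0.5,-0.15],"twist": 0},
  {"jaw": 1,"travel": [0,0.5,-0.15],"twist": 0},
  {"jaw": 1,"travel": [0,0.5,-0.15],"twist": 0},
  {"jaw": 1,"travel": [0,0.5,-0.15],"twist": 0},
  {"jaw": 1,"travel": [0,0.5,-0.15],"twist": 0},
  {"jaw": 1,"travel": [0,0.5,-0.15],"twist": 0},
  {"jaw": 1,"travel": [0,0.5,-0.15],"twist": 0},
])

```text
t: 0.77
eef_pos: [333.6, -837.0, 263.6]
tcp_rot: [-3.141, -0.0, 0.38]
ft_force: [-0.4, -0.5, 1.2]
opening: 1.001
grip_force: 0.0
```

Emit:
drive_tool([
  {"jaw": 0.5,"travel": [0,0.3,0],"twist": 0},
  {"jaw": 0.5,"travel": [0,0.3,0],"twist": 0},
  {"jaw": 0.5,"travel": [0,0.3,0],"twist": 0},
  {"jaw": 0.5,"travel": [0,0.3,0],"twist": 0},
  {"jaw": 0.5,"travel": [0,0.3,0],"twist": 0},
  {"jaw": 0.5,"travel": [0,0.3,0],"twist": 0},
])

```text
t: 1.27
eef_pos: [353.1, -886.1, 217.4]
tcp_rot: [3.108, 0.0, 0.38]
ft_force: [0.7, 0.2, 1.2]
opening: 0.634
grip_force: 0.0
```

Emit:
drive_tool([
  {"jaw": 0.5,"travel": [0,0.3,-0.2],"twist": 0},
  {"jaw": 0.5,"travel": [0,0.3,-0.2],"twist": 0},
  {"jaw": 0.5,"travel": [0,0.3,-0.2],"twist": 0},
  {"jaw": 0.5,"travel": [0,0.3,-0.2],"twist": 0},
  {"jaw": 0.5,"travel": [0,0.3,-0.2],"twist": 0},
  {"jaw": 0.5,"travel": [0,0.3,-0.2],"twist": 0},
])

```text
t: 1.77
eef_pos: [349.9, -877.9, 262.9]
tcp_rot: [3.082, 0.0, 0.38]
ft_force: [0.3, 0.5, -0.1]
opening: 0.497
grip_force: 0.0
```

Emit:
drive_tool([
  {"jaw": 0.5,"travel": [0,0.6,-0.6],"twist": 0},
  {"jaw": 0.5,"travel": [0,0.6,-0.6],"twist": 0},
  {"jaw": 0.5,"travel": [0,0.6,-0.6],"twist": 0},
  {"jaw": 0.5,"travel": [0,0.6,-0.6],"twist": 0},
  {"jaw": 0.5,"travel": [0,0.6,-0.6],"twist": 0},
  {"jaw": 0.5,"travel": [0,0.6,-0.6],"twist": 0},
  {"jaw": 0.5,"travel": [0,0.6,-0.6],"twist": 0},
  {"jaw": 0.5,"travel": [0,0.6,-0.6],"twist": 0},
])

```text
t: 2.43
eef_pos: [336.0, -842.7, 360.8]
tcp_rot: [3.057, 0.0, 0.38]
ft_force: [-0.3, 1.4, 0.6]
opening: 0.501
grip_force: 0.0
```

```bash
python3 -c "
from cell import *
s=state();print(s['t'],s['joints'],s['eef_pos'],s['tcp_rot'])"
```

```text
2.4333 [-1.26627342  1.01510965  0.04782918  0.00685817  1.99415301 -0.07216567] [ 335.95904435 -842.69152877  360.80579692] [3.05687022e+00 1.09184887e-04 3.79765790e-01]
```

Emit:
drive_tool([
  {"jaw": 0.5,"travel": [0,-0.04,0.0],"twist": 0},
  {"jaw": 0.5,"travel": [0,-0.08,0],"twist": 0},
  {"jaw": 0.5,"travel": [0,-0.1,0],"twist": 0},
  {"jaw": 0.5,"travel": [0,-0.1,0],"twist": 0},
])

```text
t: 2.77
eef_pos: [305.1, -766.2, 352.9]
tcp_rot: [3.058, -0.0, 0.38]
ft_force: [0.2, -1.2, 0.1]
opening: 0.5
grip_force: 0.0
```

```bash
python3 -c "
from cell import *
s=state();print(s['t'],s['joints'],s['eef_pos'],s['tcp_rot'])"
```

```text
2.7667 [-1.27443905  0.71205655  0.70663555  0.00700103  1.6396874  -0.08261329] [ 305.10374976 -766.1555824   352.90071705] [ 3.05808926e+00 -3.76321477e-05  3.79744838e-01]
```

```bash
cat > kin.py <<'E'
import numpy as np
from scipy.optimize import least_squares
def fk(P,q):
    r0,z0,a,b,c=P;s=np.cumsum(q);return np.array([r0+a*np.sin(s[0])+b*np.sin(s[1])+c*np.sin(s[2]), z0+a*np.cos(s[0])+b*np.cos(s[1])+c*np.cos(s[2])])
D=[([.491,1.559,1.092],624.9,177.5),([.71206,.70664,1.63969],824.6,352.9),([1.01511,.04783,1.99415],907.2,360.8)]
P=least_squares(lambda P:np.concatenate([fk(P,q)-[r,z] for q,r,z in D]),[0,350,500,500,300]).x
E
python3 - <<'E'
from kin import *
print(P,[fk(P,q)-[r,z] for q,r,z in D])
# simulate LS-solver: minimise pos err (41.7mm/row) + w*angle err under limits
lo=[-.84,.05,.06];hi=[2.19,2.79,2.93]
def step(q,d,w):
    s0=sum(q);g=fk(P,q)+41.7*np.array(d)/np.hypot(*d)
    f=lambda x:np.r_[fk(P,x)-g,w*(sum(x)-s0)]
    return least_squares(f,np.clip(q,np.array(lo)+1e-6,np.array(hi)-1e-6),bounds=(lo,hi)).x
for w in(1000,500,300):
    q=np.array([1.0151,.0501,1.9942])
    for d in((1,0),(.7,.7),(1,.4),(1,-.4),(1,-1)):
        x=q
        for _ in range(6):x=step(x,d,w)
        print(w,d,sum(x)-sum(q),fk(P,x))
E
```

```text
[-44.13132241 385.61579    624.7285891  422.2578021  565.89034722] [array([-0.00163379, -1.54177868]), array([3.87534875, 5.69004971]), array([-3.87371496, -4.14827103])]
1000 (1, 0) -0.09170683919647882 [999.78860061 276.13507345]
1000 (0.7, 0.7) -0.09923832568298296 [917.26870241 426.62379733]
1000 (1, 0.4) -0.10180317286297003 [966.88808282 350.80701294]
1000 (1, -0.4) -0.07017086545809814 [1016.520283    207.53800384]
1000 (1, -1) -0.03677641044566027 [1016.75672679  152.41242652]
500 (1, 0) -0.21989327818786286 [1063.20246012  307.78731406]
500 (0.7, 0.7) -0.24544142910765876 [982.9753517  467.47962818]
500 (1, 0.4) -0.2472059067339698 [1036.06064527  389.27725934]
500 (1, -0.4) -0.16682733763232438 [1065.62413637  229.68508944]
500 (1, -1) -0.08697159984788305 [1042.6630446   163.07241952]
300 (1, 0) -0.3097612620786352 [1107.90062261  331.33863583]
300 (0.7, 0.7) -0.3505108851293115 [1030.95030765  499.28088652]
300 (1, 0.4) -0.3498415982582568 [1085.3734773   418.40760198]
300 (1, -0.4) -0.23450275700752954 [1100.11625662  245.95156172]
300 (1, -1) -0.12224462416503812 [1060.90827892  170.79564244]
```

```bash
python3 - <<'E'
from h import *
print(onplane(C["scene"],[[85,60],[225,25],[40,85],[140,75],[15,90]],60).round())
print(proj(C["scene"],[[350,-880,100],[350,-880,0]]))
E
```

```text
[[-383. -281.   60.]
 [-408.  220.   60.]
 [-290. -425.   60.]
 [-207. -128.   60.]
 [-295. -497.   60.]]
[[-220.36398427  303.74699605]
 [-173.04239418  326.15308785]]
```

Emit:
drive_tool([
  {"jaw": 0.5,"travel": [0,0.6,0.1],"twist": 0},
  {"jaw": 0.5,"travel": [0,0.6,0.1],"twist": 0},
  {"jaw": 0.5,"travel": [0,0.6,0.1],"twist": 0},
  {"jaw": 0.5,"travel": [0,0.6,0.1],"twist": 0},
  {"jaw": 0.5,"travel": [0,0.6,0.1],"twist": 0},
  {"jaw": 0.5,"travel": [0,0.6,0.1],"twist": 0},
  {"jaw": 0.5,"travel": [0,0.6,0.1],"twist": 0},
  {"jaw": 0.5,"travel": [0,0.6,0.1],"twist": 0},
])

```text
t: 3.43
eef_pos: [354.5, -890.3, 272.7]
tcp_rot: [3.028, 0.0, 0.38]
ft_force: [-0.7, -0.4, 0.1]
opening: 0.498
grip_force: 0.0
```

```bash
python3 -c "
from cell import *
s=state();print(s['t'],s['joints'],s['eef_pos'],s['tcp_rot'])"
```

```text
3.4333 [-1.2632548   1.11414401  0.04736889  0.0083607   1.86657835 -0.06947113] [ 354.51136113 -890.30040347  272.69533196] [3.02782096e+00 2.10904157e-04 3.79892066e-01]
```

Emit:
drive_tool([
  {"jaw": 0.5,"travel": [0,0.6,0],"twist": 0},
  {"jaw": 0.5,"travel": [0,0.6,0],"twist": 0},
  {"jaw": 0.5,"travel": [0,0.6,0],"twist": 0},
  {"jaw": 0.5,"travel": [0,0.6,0],"twist": 0},
  {"jaw": 0.5,"travel": [0,0.6,0],"twist": 0},
  {"jaw": 0.5,"travel": [0,0.6,0],"twist": 0},
  {"jaw": 0.5,"travel": [0,0.6,0],"twist": 0},
  {"jaw": 0.5,"travel": [0,0.6,0],"twist": 0},
])

```text
t: 4.1
eef_pos: [366.2, -919.1, 213.8]
tcp_rot: [3.0, 0.0, 0.38]
ft_force: [0.4, 0.1, 0.2]
opening: 0.501
grip_force: 0.0
```

```bash
python3 -c "
from cell import *
s=state();print(s['t'],s['joints'],s['eef_pos'],s['tcp_rot'])"
```

```text
4.1 [-1.26137617  1.17824652  0.04793856  0.00997993  1.77447388 -0.06769934] [ 366.17103995 -919.07423047  213.76965979] [3.00033261e+00 1.31440296e-04 3.79818739e-01]
```

Emit:
drive_tool([
  {"jaw": 0.5,"travel": [0,0.6,0],"twist": 0},
  {"jaw": 0.5,"travel": [0,0.6,0],"twist": 0},
])

```text
t: 4.27
eef_pos: [371.2, -931.5, 202.9]
tcp_rot: [2.97, 0.0, 0.38]
ft_force: [-0.7, 1.2, -0.0]
opening: 0.497
grip_force: 0.0
```

Emit:
drive_tool([
  {"jaw": 0.5,"travel": [0,0.6,-0.2],"twist": 0},
])

```text
t: 4.35
eef_pos: [372.7, -935.3, 207.1]
tcp_rot: [2.953, -0.0, 0.38]
ft_force: [0.0, 0.4, -0.9]
opening: 0.499
grip_force: 0.0
```

Emit:
drive_tool([
  {"jaw": 0.5,"travel": [0,0.6,-0.2],"twist": 0},
])

```text
t: 4.43
eef_pos: [374.6, -940.1, 220.0]
tcp_rot: [2.924, 0.0, 0.38]
ft_force: [-0.8, 0.6, 0.1]
opening: 0.497
grip_force: 0.0
```

One-row calls ratchet the lean at about 0.025 rad per row, so I'll continue that way.

Emit:
drive_tool([
  {"jaw": 0.5,"travel": [0,0.6,-0.1],"twist": 0},
])

```text
t: 4.52
eef_pos: [377.2, -946.4, 228.5]
tcp_rot: [2.894, 0.0, 0.38]
ft_force: [0.1, 0.6, 0.6]
opening: 0.502
grip_force: 0.0
```

Emit:
drive_tool([
  {"jaw": 0.5,"travel": [0,0.6,-0.1],"twist": 0},
])

```text
t: 4.6
eef_pos: [379.6, -952.3, 233.1]
tcp_rot: [2.869, 0.0, 0.38]
ft_force: [0.2, -0.0, -0.1]
opening: 0.501
grip_force: 0.0
```

Emit:
drive_tool([
  {"jaw": 0.5,"travel": [0,0.6,-0.1],"twist": 0},
])

```text
t: 4.68
eef_pos: [381.8, -957.8, 238.2]
tcp_rot: [2.845, 0.0, 0.38]
ft_force: [0.1, -0.4, -0.7]
opening: 0.497
grip_force: 0.0
```

Emit:
drive_tool([
  {"jaw": 0.5,"travel": [0,0.6,-0.1],"twist": 0},
])

```text
t: 4.77
eef_pos: [383.8, -963.0, 244.5]
tcp_rot: [2.821, 0.0, 0.38]
ft_force: [-0.1, -0.2, -0.2]
opening: 0.5
grip_force: 0.0
```

Emit:
drive_tool([
  {"jaw": 0.5,"travel": [0,0.6,-0.1],"twist": 0},
])

```text
t: 4.85
eef_pos: [385.8, -967.9, 251.8]
tcp_rot: [2.797, 0.0, 0.38]
ft_force: [0.1, -0.4, -0.5]
opening: 0.5
grip_force: 0.0
```

Emit:
drive_tool([
  {"jaw": 0.5,"travel": [0,0.6,-0.1],"twist": 0},
])

```text
t: 4.93
eef_pos: [387.7, -972.5, 260.2]
tcp_rot: [2.773, 0.0, 0.38]
ft_force: [-0.3, -0.3, -0.1]
opening: 0.498
grip_force: 0.0
```

Emit:
drive_tool([
  {"jaw": 0.5,"travel": [0,0.6,-0.1],"twist": 0},
])

```text
t: 5.02
eef_pos: [389.4, -976.7, 269.3]
tcp_rot: [2.748, 0.0, 0.38]
ft_force: [1.1, -0.5, 0.6]
opening: 0.504
grip_force: 0.0
```

Emit:
drive_tool([
  {"jaw": 0.5,"travel": [0,0.6,-0.1],"twist": 0},
])

```text
t: 5.1
eef_pos: [391.0, -980.6, 279.3]
tcp_rot: [2.724, 0.0, 0.38]
ft_force: [0.6, 0.2, 0.6]
opening: 0.499
grip_force: 0.0
```

Emit:
drive_tool([
  {"jaw": 0.5,"travel": [0,0.6,-0.1],"twist": 0},
])

```text
t: 5.18
eef_pos: [392.4, -984.2, 289.9]
tcp_rot: [2.7, 0.0, 0.38]
ft_force: [-0.7, 0.2, -0.1]
opening: 0.5
grip_force: 0.0
```

Emit:
drive_tool([
  {"jaw": 0.5,"travel": [0,0.6,-0.1],"twist": 0},
])

```text
t: 5.27
eef_pos: [393.7, -987.5, 301.2]
tcp_rot: [2.675, 0.0, 0.38]
ft_force: [0.3, 0.4, -0.2]
opening: 0.497
grip_force: 0.0
```

Emit:
drive_tool([
  {"jaw": 0.5,"travel": [0,0.6,0.1],"twist": 0},
])

```text
t: 5.35
eef_pos: [396.8, -995.0, 304.6]
tcp_rot: [2.647, 0.0, 0.38]
ft_force: [0.4, 0.2, 0.2]
opening: 0.501
grip_force: 0.0
```

Emit:
drive_tool([
  {"jaw": 0.5,"travel": [0,0.6,0.1],"twist": 0},
])

```text
t: 5.43
eef_pos: [399.8, -1002.5, 302.8]
tcp_rot: [2.624, 0.0, 0.38]
ft_force: [0.4, -0.3, -0.8]
opening: 0.497
grip_force: 0.0
```

Emit:
drive_tool([
  {"jaw": 0.5,"travel": [0,0.6,0.1],"twist": 0},
])

```text
t: 5.52
eef_pos: [402.5, -1009.5, 303.2]
tcp_rot: [2.601, 0.0, 0.38]
ft_force: [0.0, 0.1, -0.8]
opening: 0.496
grip_force: 0.0
```

Emit:
drive_tool([
  {"jaw": 0.5,"travel": [0,0.6,0.1],"twist": 0},
])

```text
t: 5.6
eef_pos: [405.1, -1015.9, 305.6]
tcp_rot: [2.577, 0.0, 0.38]
ft_force: [0.1, -0.4, -1.0]
opening: 0.499
grip_force: 0.0
```

Emit:
drive_tool([
  {"jaw": 0.5,"travel": [0,0.6,0.1],"twist": 0},
])

```text
t: 5.68
eef_pos: [407.6, -1022.0, 309.3]
tcp_rot: [2.552, 0.0, 0.38]
ft_force: [0.1, 0.1, 0.3]
opening: 0.5
grip_force: 0.0
```

```bash
python3 -c "
from cell import *
s=state();print(s['t'],s['joints'],s['eef_pos'],s['tcp_rot'])"
```

```text
5.6833 [-1.26229713  1.12828042  0.04846132  0.04009573  1.37700324 -0.0671341 ] [  407.58311934 -1021.95780895   309.26631542] [2.55243318e+00 2.63595464e-04 3.79741574e-01]
```

```bash
cat > go.py <<'E'
import sys
from h import *
from cell import state
from scipy.spatial.transform import Rotation as R
p=np.load("box.npy");s=state()
Rt=R.from_euler("xyz",s["tcp_rot"]).as_matrix();x=np.array(s["eef_pos"])
b=tobox(p,x[None])[0]
print("t",round(s["t"],2),"box tcp",b.round(1),"rot",np.round(s["tcp_rot"],3),"q",np.round(s["joints"],2),"f",np.round(s["ft_force"],1),"z in box",tobox([0,0,p[2]],Rt[:,2][None])[0].round(3),"y in box",tobox([0,0,p[2]],Rt[:,1][None])[0].round(3))
def rel(g): return (Rt.T@(w(p,[g])[0]-x)/1000).round(4)
for a in sys.argv[1:]: print(a,rel(eval(a)))
E
python3 go.py [-190,0,330] [-190,0,260]
```

```text
t 5.68 box tcp [ 895.3 -470.7  309.3] rot [2.552 0.    0.38 ] q [-1.26  1.13  0.05  0.04  1.38 -0.07] f [0.1 0.1 0.3] z in box [ 0.555  0.016 -0.831] y in box [0.831 0.024 0.556]
[-190,0,330] [ 0.5015 -0.8792 -0.6127]
[-190,0,260] [ 0.5015 -0.9181 -0.5545]
```

Emit:
drive_tool([
  {"jaw": 0.5,"travel": [0.5,-0.88,-0.61],"twist": -1.571},
  {"jaw": 0.5,"travel": [0.5,-0.88,-0.61],"twist": -1.571},
  {"jaw": 0.5,"travel": [0.5,-0.88,-0.61],"twist": -1.571},
  {"jaw": 0.5,"travel": [0.5,-0.88,-0.61],"twist": -1.571},
  {"jaw": 0.5,"travel": [0.5,-0.88,-0.61],"twist": -1.571},
  {"jaw": 0.5,"travel": [0.5,-0.88,-0.61],"twist": -1.571},
  {"jaw": 0.5,"travel": [0.5,-0.88,-0.61],"twist": -1.571},
  {"jaw": 0.5,"travel": [0.5,-0.88,-0.61],"twist": -1.571},
])

```text
t: 6.35
eef_pos: [425.2, -759.3, 317.2]
tcp_rot: [2.71, 0.415, 1.099]
ft_force: [1.0, -1.0, 1.4]
opening: 0.501
grip_force: 0.0
```

```bash
python3 go.py [-190,0,330]
```

```text
t 6.35 box tcp [ 654.7 -363.8  317.2] rot [2.71  0.415 1.099] q [-1.12  0.54  1.23 -0.05  0.78 -0.72] f [ 1.  -1.   1.4] z in box [ 0.556  0.016 -0.831] y in box [0.551 0.741 0.383]
[-190,0,330] [ 0.7647 -0.1911 -0.4741]
```

Emit:
drive_tool([
  {"jaw": 0.5,"travel": [0.765,-0.191,-0.474],"twist": -0.84},
  {"jaw": 0.5,"travel": [0.765,-0.191,-0.474],"twist": -0.84},
  {"jaw": 0.5,"travel": [0.765,-0.191,-0.474],"twist": -0.84},
  {"jaw": 0.5,"travel": [0.765,-0.191,-0.474],"twist": -0.84},
  {"jaw": 0.5,"travel": [0.765,-0.191,-0.474],"twist": -0.84},
  {"jaw": 0.5,"travel": [0.765,-0.191,-0.474],"twist": -0.84},
  {"jaw": 0.5,"travel": [0.765,-0.191,-0.474],"twist": -0.84},
  {"jaw": 0.5,"travel": [0.765,-0.191,-0.474],"twist": -0.84},
])

```text
t: 7.02
eef_pos: [445.5, -427.1, 322.8]
tcp_rot: [-3.089, 0.587, 2.046]
ft_force: [0.6, 0.1, 0.1]
opening: 0.499
grip_force: 0.0
```

```bash
python3 go.py [-190,0,330]
```

```text
t 7.02 box tcp [ 349.8 -230.5  322.8] rot [-3.089  0.587  2.046] q [-0.75  0.17  1.79 -0.39  0.67 -0.97] f [0.6 0.1 0.1] z in box [ 0.556  0.017 -0.831] y in box [-0.095  0.995 -0.044]
[-190,0,330] [ 0.418   0.2803 -0.302 ]
```

Emit:
drive_tool([
  {"jaw": 0.5,"travel": [0.418,0.28,-0.302],"twist": 0.11},
  {"jaw": 0.5,"travel": [0.418,0.28,-0.302],"twist": 0.11},
  {"jaw": 0.5,"travel": [0.418,0.28,-0.302],"twist": 0.11},
  {"jaw": 0.5,"travel": [0.418,0.28,-0.302],"twist": 0.11},
  {"jaw": 0.5,"travel": [0.418,0.28,-0.302],"twist": 0.11},
  {"jaw": 0.5,"travel": [0.418,0.28,-0.302],"twist": 0.11},
  {"jaw": 0.5,"travel": [0.418,0.28,-0.302],"twist": 0.11},
  {"jaw": 0.5,"travel": [0.418,0.28,-0.302],"twist": 0.11},
])

```text
t: 7.68
eef_pos: [464.2, -99.5, 327.8]
tcp_rot: [3.115, 0.588, 1.906]
ft_force: [1.2, -0.4, 0.3]
opening: 0.494
grip_force: 0.0
```

```bash
python3 go.py [-195,0,240]
```

```text
t 7.68 box tcp [  48.6 -100.2  327.8] rot [3.115 0.588 1.906] q [-0.02  0.06  1.9  -0.64  1.02 -0.06] f [ 1.2 -0.4  0.3] z in box [ 0.555  0.018 -0.832] y in box [0.001 1.    0.022]
[-195,0,240] [ 0.2527  0.098  -0.0602]
```

Emit:
drive_tool([
  {"jaw": 0.3,"travel": [0.253,0.098,-0.06],"twist": 0},
  {"jaw": 0.3,"travel": [0.253,0.098,-0.06],"twist": 0},
  {"jaw": 0.3,"travel": [0.253,0.098,-0.06],"twist": 0},
  {"jaw": 0.3,"travel": [0.253,0.098,-0.06],"twist": 0},
  {"jaw": 0.3,"travel": [0.253,0.098,-0.06],"twist": 0},
  {"jaw": 0.3,"travel": [0.253,0.098,-0.06],"twist": 0},
  {"jaw": 0.3,"travel": [0.253,0.098,-0.06],"twist": 0},
  {"jaw": 0.3,"travel": [0.253,0.098,-0.06],"twist": 0},
])

```text
t: 8.35
eef_pos: [474.5, 166.1, 236.9]
tcp_rot: [3.118, 0.585, 1.912]
ft_force: [-0.1, 0.2, -0.2]
opening: 0.301
grip_force: 0.0
```

```bash
python3 go.py [-195,0,160] [-195,0,125]; python3 - <<'E'
from cell import *
import cv2
im=[cv2.resize(read_camera(n)["frame"][r0:r0+200,c0:c0+260,::-1],None,fx=1.5,fy=1.5,interpolation=cv2.INTER_CUBIC) for n,r0,c0 in(("scene",80,150),("side",80,250))]
im.append(cv2.resize(read_camera("wrist")["frame"][:,:,::-1],(480,300)))
top=cv2.hconcat(im[:2]);cv2.imwrite("pics/p1.png",cv2.vconcat([top,cv2.copyMakeBorder(im[2],0,0,0,300,cv2.BORDER_CONSTANT)]))
E
```

```text
t 8.35 box tcp [-197.1    0.9  236.9] rot [3.118 0.585 1.912] q [ 0.54  0.34  1.8  -0.63  1.19  0.49] f [-0.1  0.2 -0.2] z in box [ 0.552  0.018 -0.833] y in box [-0.003  1.     0.019]
[-195,0,160] [ 0.0407 -0.0023  0.0653]
[-195,0,125] [ 0.06   -0.003   0.0944]
```

View pics/p1.png

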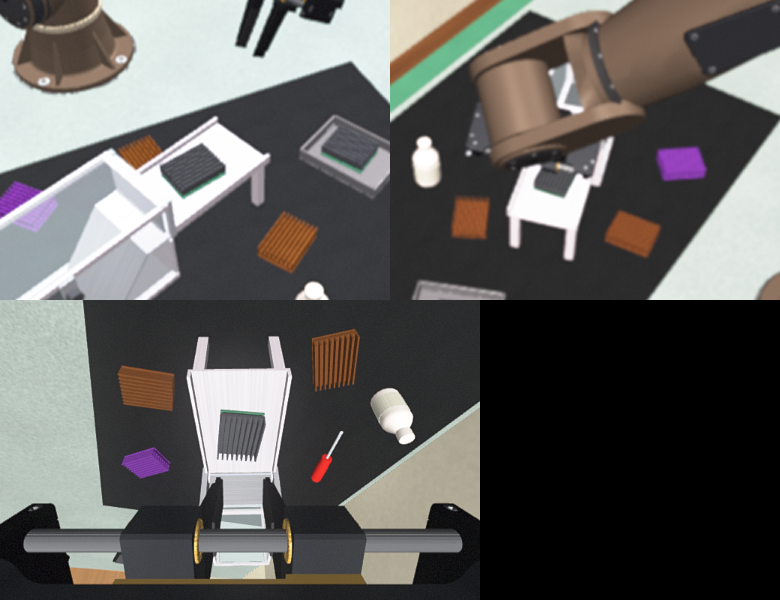

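The scene view shows the tips above the open end of the tray. The wrist view shows the module (241,437) lying centrally between the guides, and the way down behind it is free. I'll descend now.

Emit:
drive_tool([
  {"jaw": 0.3,"travel": [0.041,-0.002,0.065],"twist": 0},
  {"jaw": 0.3,"travel": [0.041,-0.002,0.065],"twist": 0},
  {"jaw": 0.3,"travel": [0.06,-0.003,0.094],"twist": 0},
  {"jaw": 0.3,"travel": [0.06,-0.003,0.094],"twist": 0},
  {"jaw": 0.3,"travel": [0.06,-0.003,0.094],"twist": 0},
])

```text
t: 8.92
eef_pos: [474.3, 158.5, 127.5]
tcp_rot: [3.12, 0.587, 1.908]
ft_force: [-0.6, 0.4, 0.5]
opening: 0.298
grip_force: 0.0
```

```bash
python3 go.py [-195,0,111] [-150,0,111] [-100,0,111]
```

```text
t 8.92 box tcp [-190.1   -2.   127.5] rot [3.12  0.587 1.908] q [ 0.53  0.48  1.92 -0.72  0.98  0.67] f [-0.6  0.4  0.5] z in box [ 0.554  0.014 -0.832] y in box [0.002 1.    0.018]
[-195,0,111] [0.0132 0.0017 0.011 ]
[-150,0,111] [-0.0243  0.0018  0.036 ]
[-100,0,111] [-0.0659  0.0019  0.0637]
```

Emit:
drive_tool([
  {"jaw": 0.3,"travel": [0.013,0.002,0.011],"twist": 0},
  {"jaw": 0.3,"travel": [0.013,0.002,0.011],"twist": 0},
  {"jaw": 0.3,"travel": [0.003,0.002,0.018],"twist": 0},
  {"jaw": 0.3,"travel": [-0.006,0.002,0.024],"twist": 0},
  {"jaw": 0.3,"travel": [-0.015,0.002,0.03],"twist": 0},
  {"jaw": 0.3,"travel": [-0.022,0.002,0.0345],"twist": 0},
  {"jaw": 0.3,"travel": [-0.028,0.002,0.0385],"twist": 0},
  {"jaw": 0.3,"travel": [-0.034,0.002,0.0425],"twist": 0},
])

```text
t: 9.58
eef_pos: [494.6, 110.6, 110.8]
tcp_rot: [3.118, 0.586, 1.907]
ft_force: [-0.7, 0.5, -0.2]
opening: 0.302
grip_force: 0.0
```

```bash
python3 go.py [-100,0,111] [-60,0,111]; python3 - <<'E'
from cell import *
import cv2
im=[cv2.resize(read_camera("scene")["frame"][130:280,170:370,::-1],None,fx=3,fy=3,interpolation=cv2.INTER_CUBIC)]
cv2.imwrite("pics/p2.png",im[0])
E
```

```text
t 9.58 box tcp [-138.2    0.6  110.8] rot [3.118 0.586 1.907] q [ 0.43  0.49  1.96 -0.79  0.89  0.66] f [-0.7  0.5 -0.2] z in box [ 0.554  0.016 -0.833] y in box [0.002 1.    0.02 ]
[-100,0,111] [-0.0319 -0.0006  0.021 ]
[-60,0,111] [-0.0652 -0.0005  0.0432]
```

View pics/p2.png

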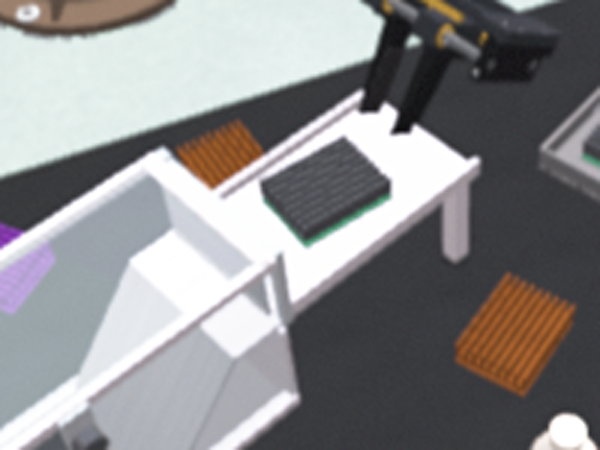

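```bash
python3 - <<'E'
from h import *
from cell import *
p=np.load("box.npy");x=state()["eef_pos"]
q=proj(C["scene"],np.array([x,w(p,[[-200,58,112]])[0],w(p,[[-200,-58,112]])[0],w(p,[[0,0,100]])[0],w(p,[[-140,0,100]])[0]]));print(((q-[170,130])*3).round())
c=read_camera("scene");print(np.abs(c["R"]-C["scene"]["R"]).max(),np.abs(c["t"]-C["scene"]["t"]).max())
print(proj(read_camera("side"),[x]))
E
```

```text
[[365. 164.]
 [476. 159.]
 [371.  85.]
 [225. 275.]
 [367. 172.]]
0.0 0.0
[[356.38241745 206.34690853]]
```

```bash
python3 - <<'E'
from h import *
from cell import *
import cv2
f=read_camera("scene")["frame"][120:210,260:360,::-1]
g=read_camera("side")["frame"][150:240,300:400,::-1]
wv=read_camera("wrist");x=np.array(state()["eef_pos"]);print(proj(wv,[x]))
a=cv2.hconcat([cv2.resize(i,(400,360),interpolation=cv2.INTER_CUBIC) for i in(f,g)])
cv2.imwrite("pics/p3.png",cv2.vconcat([a,cv2.copyMakeBorder(cv2.resize(wv["frame"][200:,160:480,::-1],(384,240)),0,0,0,416,cv2.BORDER_CONSTANT)]))
E
```

```text
[[323.46068771 227.97360597]]
```

View pics/p3.png

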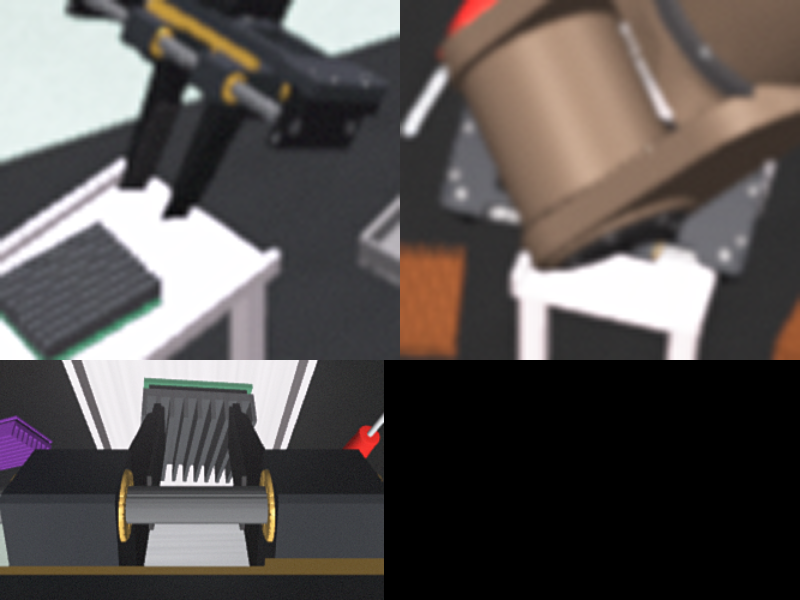

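```bash
python3 - <<'E'
from h import *
print(proj(C["scene"],[[0,0,0],[474.5,166.1,236.9]]),proj(C["side"],[[0,0,0],[474.5,166.1,236.9]]))
c=C["scene"];print(c["fx"],c["fy"],c["cx"],c["cy"],{k:v for k,v in c.items() if k not in("frame","R")},{k:v for k,v in C["side"].items() if k not in("frame","R")})
# candidates: tip ray
o=onplane(c,[[299,170]]*4,0);
for z in(105,125,150,180):
    X=onplane(c,[[299,170]],z);print(z,X.round(),tobox(np.load("box.npy"),X).round())
E
```

```text
[[199.19830648 115.26562772]
 [309.11108455 129.74103956]] [[545.03499607 298.44009276]
 [352.22458508 187.98531946]]
417.1137944841551 417.1137944841551 311.4440658710057 199.83716338711898 {'fx': 417.1137944841551, 'fy': 417.1137944841551, 'cx': 311.4440658710057, 'cy': 199.83716338711898, 't': array([-351.17461485, -264.59241425, 1304.99162661])} {'fx': 508.0478522362552, 'fy': 508.0478522362552, 'cx': 323.1622152936325, 'cy': 196.17566287902463, 't': array([ 548.51831792,  252.82016509, 1256.00604258])}
105 [[453. 147. 105.]] [[-186.  -26.  105.]]
125 [[472. 139. 125.]] [[-173.  -11.  125.]]
150 [[495. 130. 150.]] [[-156.    8.  150.]]
180 [[523. 119. 180.]] [[-137.   30.  180.]]
```

The visible fingertips, scene (299,170), sit about 40 mm short of the reported TCP along tool z. The wrist view and the missing contact agree with this. I'll correct for it: back off, go lower, and check.

Emit:
drive_tool([
  {"jaw": 0.3,"travel": [0.016,0,-0.01],"twist": 0},
  {"jaw": 0.3,"travel": [0.016,0,-0.01],"twist": 0},
  {"jaw": 0.3,"travel": [0.024,0,0],"twist": 0},
  {"jaw": 0.3,"travel": [0.031,0,0.01],"twist": 0},
  {"jaw": 0.3,"travel": [0.031,0,0.01],"twist": 0},
])

```text
t: 10.35
eef_pos: [487.1, 130.8, 83.4]
tcp_rot: [3.122, 0.587, 1.911]
ft_force: [1.1, 0.3, -0.4]
opening: 0.3
grip_force: 0.0
```

```bash
python3 go.py [-182,0,112] [-182,0,108]; python3 - <<'E'
from cell import *
import cv2
f=read_camera("scene")["frame"][130:205,250:350,::-1]
cv2.imwrite("pics/p4.png",cv2.resize(f,(800,600),interpolation=cv2.INTER_CUBIC))
E
```

```text
t 10.35 box tcp [-181.9   -0.   116.7] rot [3.122 0.587 1.911] q [ 0.47  0.54  1.97 -0.8   0.87  0.73] f [ 1.1  0.3 -0.4] z in box [ 0.554  0.014 -0.833] y in box [0.    1.    0.017]
[-182,0,112] [ 0.0027 -0.      0.0038]
[-182,0,108] [ 0.0049 -0.0001  0.0072]
```

View pics/p4.png

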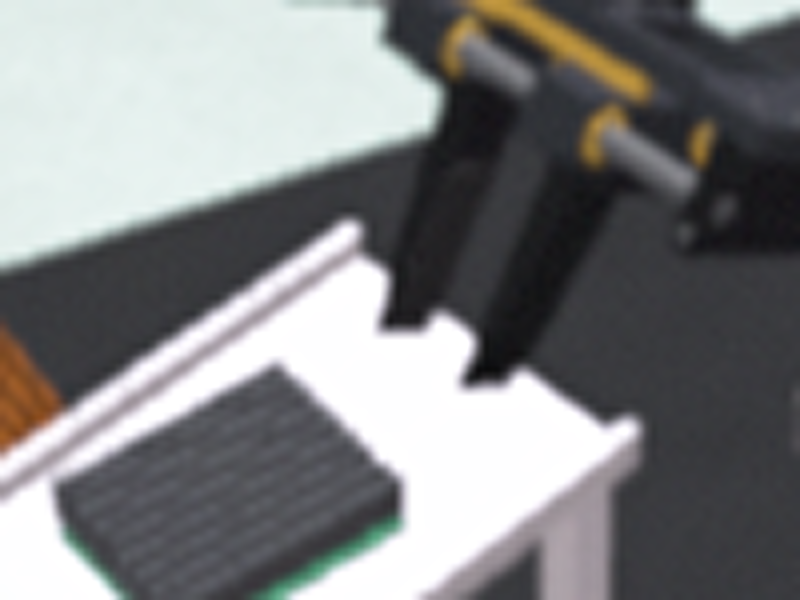

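Emit:
drive_tool([
  {"jaw": 0.3,"travel": [0.0015,0,0.002],"twist": 0},
  {"jaw": 0.3,"travel": [0.0027,0,0.0038],"twist": 0},
  {"jaw": 0.3,"travel": [0.0027,0,0.0038],"twist": 0},
])

```text
t: 10.65
eef_pos: [487.9, 131.1, 80.4]
tcp_rot: [3.118, 0.586, 1.908]
ft_force: [-0.9, 0.0, -0.2]
opening: 0.297
grip_force: 0.0
```

```bash
python3 go.py [-182,0,110] [-140,0,110]; python3 - <<'E'
from h import *
from cell import *
from scipy.spatial.transform import Rotation as R
s=state();x=np.array(s["eef_pos"]);M=R.from_euler("xyz",s["tcp_rot"]).as_matrix()
f=read_camera("scene")["frame"];import cv2
g=f.max(2);ys,xs=np.where(g[150:190,285:325]<70)
# lowest dark row per column near tips
for u in range(294,322):
    col=g[140:195,u];d=np.where(col<90)[0];print((u,140+d.max() if len(d) else None),end=" ")
print()
# finger corners at 28mm opening: y inner 14..26, x +-10
for d in(30,35,40):
    P=[x+M@[sx*10,sy,-d] for sx in(-1,1) for sy in(-26,-14,14,26)];print(d,proj(C["scene"],P).round(1).tolist())
E
```

```text
t 10.65 box tcp [-181.9    0.7  113.7] rot [3.118 0.586 1.908] q [ 0.47  0.55  1.97 -0.81  0.86  0.74] f [-0.9  0.  -0.2] z in box [ 0.554  0.016 -0.833] y in box [0.001 1.    0.02 ]
[-182,0,110] [ 0.0022 -0.0008  0.003 ]
[-140,0,110] [-0.0328 -0.0007  0.0263]
(294, np.int64(194)) (295, np.int64(194)) (296, np.int64(194)) (297, np.int64(194)) (298, np.int64(194)) (299, np.int64(193)) (300, np.int64(171)) (301, np.int64(171)) (302, np.int64(171)) (303, np.int64(170)) (304, np.int64(168)) (305, np.int64(168)) (306, np.int64(168)) (307, np.int64(169)) (308, np.int64(169)) (309, np.int64(178)) (310, np.int64(178)) (311, np.int64(178)) (312, np.int64(178)) (313, np.int64(177)) (314, np.int64(176)) (315, np.int64(175)) (316, np.int64(175)) (317, np.int64(176)) (318, np.int64(176)) (319, np.int64(177)) (320, np.int64(178)) (321, np.int64(179)) 
30 [[293.5, 172.5], [297.0, 175.0], [305.4, 180.9], [309.0, 183.5], [298.8, 172.2], [302.3, 174.7], [310.6, 180.5], [314.3, 183.0]]
35 [[294.2, 170.6], [297.8, 173.1], [306.1, 179.0], [309.8, 181.6], [299.6, 170.4], [303.1, 172.8], [311.4, 178.6], [315.1, 181.2]]
40 [[295.0, 168.7], [298.5, 171.2], [306.9, 177.1], [310.6, 179.7], [300.3, 168.5], [303.9, 171.0], [312.2, 176.8], [315.9, 179.3]]
```

Emit:
drive_tool([
  {"jaw": 0.3,"travel": [0.002,0,0.003],"twist": 0},
  {"jaw": 0.3,"travel": [-0.0063,0,0.0086],"twist": 0},
  {"jaw": 0.3,"travel": [-0.0147,0,0.0141],"twist": 0},
  {"jaw": 0.3,"travel": [-0.023,0,0.0197],"twist": 0},
  {"jaw": 0.3,"travel": [-0.0313,0,0.0252],"twist": 0},
  {"jaw": 0.3,"travel": [-0.0397,0,0.0308],"twist": 0},
  {"jaw": 0.3,"travel": [-0.048,0,0.0364],"twist": 0},
  {"jaw": 0.3,"travel": [-0.0563,0,0.042],"twist": 0},
])

```text
t: 11.37
eef_pos: [512.3, 64.1, 76.6]
tcp_rot: [3.118, 0.587, 1.908]
ft_force: [0.2, -0.0, 0.2]
opening: 0.301
grip_force: 0.3
```

```bash
python3 go.py [-50,0,110]; python3 - <<'E'
from cell import *
import cv2
f=read_camera("scene")["frame"][130:240,210:340,::-1]
g=read_camera("wrist")["frame"][:,120:520,::-1]
cv2.imwrite("pics/p5.png",cv2.hconcat([cv2.resize(f,(400,338),interpolation=cv2.INTER_CUBIC),cv2.resize(g,(338,338))]))
E
```

```text
t 11.37 box tcp [-110.5    0.6  109.9] rot [3.118 0.587 1.908] q [ 0.33  0.54  2.01 -0.9   0.79  0.7 ] f [ 0.2 -0.   0.2] z in box [ 0.554  0.015 -0.833] y in box [0.001 1.    0.019]
[-50,0,110] [-0.0505 -0.0005  0.0334]
```

View pics/p5.png

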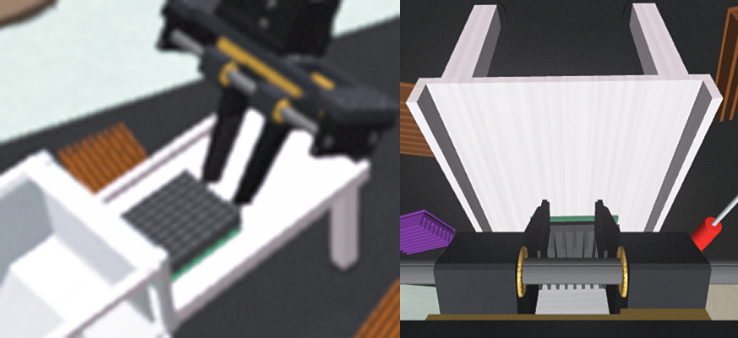

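Emit:
drive_tool([
  {"jaw": 0.3,"travel": [-0.0083,0,0.0055],"twist": 0},
  {"jaw": 0.3,"travel": [-0.0167,0,0.011],"twist": 0},
  {"jaw": 0.3,"travel": [-0.025,0,0.0165],"twist": 0},
  {"jaw": 0.3,"travel": [-0.0333,0,0.022],"twist": 0},
  {"jaw": 0.3,"travel": [-0.0417,0,0.0275],"twist": 0},
  {"jaw": 0.3,"travel": [-0.05,0,0.033],"twist": 0},
  {"jaw": 0.3,"travel": [-0.0583,0,0.0385],"twist": 0},
  {"jaw": 0.3,"travel": [-0.0667,0,0.044],"twist": 0},
])

```text
t: 12.13
eef_pos: [539.6, -10.8, 76.8]
tcp_rot: [3.119, 0.587, 1.908]
ft_force: [0.0, 0.4, -0.9]
opening: 0.301
grip_force: 0.3
```

```bash
python3 go.py [-10,0,110] [8,0,110]
```

```text
t 12.13 box tcp [-30.8   0.5 110.1] rot [3.119 0.587 1.908] q [ 0.17  0.54  2.01 -0.98  0.71  0.63] f [ 0.   0.4 -0.9] z in box [ 0.554  0.015 -0.833] y in box [0.001 1.    0.019]
[-10,0,110] [-0.0173 -0.0005  0.0116]
[8,0,110] [-0.0323 -0.0005  0.0215]
```

Emit:
drive_tool([
  {"jaw": 0.3,"travel": [-0.0083,0,0.0055],"twist": 0},
  {"jaw": 0.3,"travel": [-0.0165,0,0.011],"twist": 0},
  {"jaw": 0.3,"travel": [-0.022,0,0.0146],"twist": 0},
  {"jaw": 0.3,"travel": [-0.0275,0,0.0183],"twist": 0},
  {"jaw": 0.3,"travel": [-0.0323,0,0.0215],"twist": 0},
  {"jaw": 0.3,"travel": [-0.0323,0,0.0215],"twist": 0},
  {"jaw": 0.3,"travel": [-0.0323,0,0.0215],"twist": 0},
])

```text
t: 12.72
eef_pos: [552.6, -46.4, 76.7]
tcp_rot: [3.118, 0.586, 1.908]
ft_force: [-0.5, -0.5, -0.8]
opening: 0.301
grip_force: 0.0
```

```bash
python3 go.py [-150,0,110] [12,0,110]; python3 - <<'E'
from cell import *
import cv2
f=read_camera("scene")["frame"][130:340,90:350,::-1]
cv2.imwrite("pics/p6.png",cv2.resize(f,None,fx=2.8,fy=2.8,interpolation=cv2.INTER_CUBIC))
E
```

```text
t 12.72 box tcp [  7.1   0.4 110. ] rot [3.118 0.586 1.908] q [ 0.09  0.54  2.   -1.01  0.68  0.58] f [-0.5 -0.5 -0.8] z in box [ 0.554  0.015 -0.833] y in box [0.001 1.    0.019]
[-150,0,110] [ 0.1308 -0.0007 -0.0869]
[12,0,110] [-0.0041 -0.0004  0.0027]
```

View pics/p6.png

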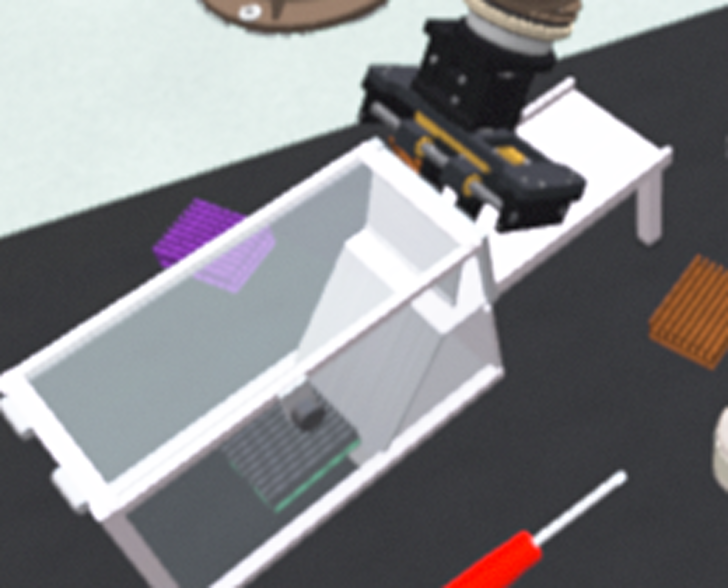

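The module lies on the box floor, crop (290,445). I'll draw the fingers back out.

Emit:
drive_tool([
  {"jaw": 0.3,"travel": [0.0083,0,-0.0055],"twist": 0},
  {"jaw": 0.3,"travel": [0.025,0,-0.0166],"twist": 0},
  {"jaw": 0.3,"travel": [0.0417,0,-0.0277],"twist": 0},
  {"jaw": 0.3,"travel": [0.0583,0,-0.0387],"twist": 0},
  {"jaw": 0.3,"travel": [0.075,0,-0.0498],"twist": 0},
  {"jaw": 0.3,"travel": [0.1,0,-0.0664],"twist": 0},
  {"jaw": 0.3,"travel": [0.12,0,-0.085],"twist": 0},
  {"jaw": 0.3,"travel": [0.131,0,-0.1],"twist": 0},
])

```text
t: 13.43
eef_pos: [494.5, 110.9, 87.2]
tcp_rot: [3.12, 0.586, 1.911]
ft_force: [0.1, -0.7, -0.2]
opening: 0.301
grip_force: 0.0
```

```bash
python3 go.py [-170,0,150]
```

```text
t 13.43 box tcp [-160.6   -0.   120.5] rot [3.12  0.586 1.911] q [ 0.43  0.53  1.98 -0.82  0.85  0.71] f [ 0.1 -0.7 -0.2] z in box [ 0.553  0.016 -0.833] y in box [-0.001  1.     0.018]
[-170,0,150] [-0.0085  0.0006 -0.0297]
```

Next I lift clear and wait a second for the flap. After that I'll check the box numerically, since the picture quota is used up, and hand in.

Emit:
drive_tool([
  {"jaw": 0.3,"travel": [-0.0085,0,-0.03],"twist": 0},
  {"jaw": 0.3,"travel": [-0.0085,0,-0.03],"twist": 0},
  {"jaw": 0.3,"travel": [-0.0085,0,-0.03],"twist": 0},
  {"jaw": 0.3,"travel": [-0.0085,0,-0.03],"twist": 0},
  {"jaw": 0.3,"travel": [-0.0085,0,-0.03],"twist": 0},
  {"jaw": 0.3,"travel": [-0.0085,0,-0.03],"twist": 0},
  {"jaw": 0.3,"travel": [-0.0085,0,-0.03],"twist": 0},
  {"jaw": 0.3,"travel": [-0.0085,0,-0.03],"twist": 0},
])

```text
t: 14.1
eef_pos: [492.1, 116.5, 116.8]
tcp_rot: [3.119, 0.587, 1.908]
ft_force: [1.2, -0.0, -0.1]
opening: 0.299
grip_force: 0.0
```

Emit:
drive_tool([
  {"jaw": 0.3,"travel": [0,0,0],"twist": 0},
  {"jaw": 0.3,"travel": [0,0,0],"twist": 0},
  {"jaw": 0.3,"travel": [0,0,0],"twist": 0},
  {"jaw": 0.3,"travel": [0,0,0],"twist": 0},
  {"jaw": 0.3,"travel": [0,0,0],"twist": 0},
  {"jaw": 0.3,"travel": [0,0,0],"twist": 0},
  {"jaw": 0.3,"travel": [0,0,0],"twist": 0},
  {"jaw": 0.3,"travel": [0,0,0],"twist": 0},
])

```text
t: 14.77
eef_pos: [492.2, 116.9, 117.2]
tcp_rot: [3.118, 0.586, 1.908]
ft_force: [-0.0, 0.2, -0.4]
opening: 0.302
grip_force: 0.0
```

```bash
python3 - <<'E'
from h import *
from cell import *
p=np.load("box.npy")
f=read_camera("scene")["frame"].astype(int);o=C["scene"]["frame"].astype(int)
m=(proj(C["scene"],w(p,[[4,y,z] for y in(-45,45) for z in(115,160)]))).round().astype(int);print(m.tolist())
d=np.abs(f-o).max(2)
u0,v0=m.min(0);u1,v1=m.max(0);print("flap-region change",np.median(d[v0:v1,u0:u1]),np.percentile(d[v0:v1,u0:u1],90))
for n,(u,v) in {"passed":(384,177),"driver":(278,325),"cleaner":(357,288)}.items():print(n,d[v-20:v+20,u-25:u+25].mean())
print(state()["t"],state()["ft_force"])
E
```

```text
[[230, 207], [226, 193], [256, 230], [254, 217]]
flap-region change 0.0 1.0
passed 1.478
driver 1.9775
cleaner 1.403
14.8167 [-0.35712421 -0.27443324 -0.26110919]
```

The flap region looks the same as at the start, and so do the spots where the other things lie. I'm handing in.

```bash
python3 -c "
from cell import *
print(job_done())"
```

```text
the job is handed in; nothing more can be done
None
```

I pushed the failed module in through the flap and it dropped down the chute to the box floor; the flap then swung shut, the other things look unmoved, and I handed the job in at 14.8 s (the hand-in gave back no verdict).

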